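# Clamp the plaster mould with the press's ratchet wrench

### The job

Two small screw presses stand on the table; only one has a white plaster mould lying under its platen. Close that press by holding the wooden grip of its ratchet wrench and swinging it back and forth (clockwise from above tightens, the return stroke slips freely) until the platen is down on the mould with its spring clearly squeezed but not crushed solid, anywhere from 3 to 14 mm. Then let go; do not touch the empty press, nor push on the platen or the mould.

Things in the scene. Friction and masses are not known exactly. Their poses are not given: they have to be found in the camera images.
- press_grip (a point): Centre of the upright round wooden grip (27 mm diameter, standing from z = 151 to 224 mm) on the end of the loaded press's ratchet wrench; 185 mm above the table, 130 mm from the press axis. The grip spins freely on its pin, so the hand need not turn while swinging. Only the grips rise above 170 mm.
- press_axis (a point): Point on the upright screw axis of the loaded press, level with press_grip (185 mm up); the wrench swings about it. The press is a dark iron C-frame on a 165 x 110 mm base fixed to the table. Its x axis points from the screw back to the column; at mid swing the grip lies 130 mm out on the -x side, roughly towards the robot.
- press_wrench (a joint): Its wrench angle, 0 to 1.25 rad between stop pins, 0.625 at mid swing. Growing = clockwise from above (grip to the robot's left) = drives the screw, about 6 N at the grip; going back it slips over the ratchet (teeth 0.26 rad apart) with light drag. Strokes 0.05 to 1.2 are full ones: no need to press on the pins. A full stroke turns the screw about 1.05 rad.
- press_platen (a joint): Squeeze (m) of the coil spring above the loaded press's wooden platen disc (64 mm diameter): 0 while it hangs free, 0.018 when solid. The screw lowers the platen 6 mm per rad (about 6 mm a full stroke); it starts 6 to 11 mm above the mould, and further strokes then squeeze the spring by as much. The screw stays where it is left.
- mould: round white plaster mould, 62 mm diameter, 18 mm high, lying loose on the bed of the loaded press under its platen; origin at the centre of its underside, z up.
- spare: The other, empty press: same build, with its own wrench and grip, but no mould on its bed; fixed to the table 0.27 m or more to the left or right of the loaded one. Origin on its screw axis at table height; x axis from the screw back to its column. To be left alone.
There are look-alikes about, which are no part of the job. Several things have the shape of the mould; the one meant has the colours described above.

How it is judged:
By the outcome, as a careful person would: the job done as asked, in the order asked, and still so for the second after the job is handed in, with the robot touching nothing.
It also fails if it takes over 48 s, if anything falls off the work surface, if the arm or the gripper's body presses on something with over 40 N, if the wrist force passes 120 N, or if a joint passes its speed limit or range.

### The arm

A 6-joint arm with a two-finger parallel gripper is mounted at the origin on a cart in front of the work surface, level with it; the furniture and walls round the work are solid. World frame = base frame: x ahead of the robot, y to its left, z up, the work surface at z = 0. Lengths are in mm, angles in rad, forces in N, time in s.
With the tool pointing down it reaches from about 375 to 900 mm from the base axis. Payload 3.1 kg.
Tool frame: the origin (TCP) lies midway between the tips of the shut fingers; the grasp point (between the pads) lies 19 mm behind it; z points along the fingers, y is the line along which they close (so a half turn about z gives the same grasp; the last joint's range is limited). The gripper opens to 85 mm and grips with 20 to 120 N. Pads are 22 mm wide; open, the fingers measure 114 mm over their backs; the gripper's body (76 mm by 85 mm) begins 54 mm behind the grasp point. The pads swing forward as they close: fully open they stand 13 mm farther back than shut.
Start: joints at [-1.359, 0.527, 1.433, -0, 1.181, -0.178], TCP at [237.522, -578.083, 231.31] pointing down, gripper open.
Joint ranges: [-3.08, 3.08], [-0.75, 2.2], [0.22, 2.44], [-1.43, 4.57], [0, 2.65], [-2.85, 2.85]. Speed limits (rad/s): [2.79, 2.79, 3.14, 3.14, 3.14, 3.14].

### API

Orientations are given as [roll, pitch, yaw] about the fixed x, y, z axes, in that order (R = Rz(yaw) Ry(pitch) Rx(roll)).
In Python, from bench import goto, move_l, move_j, ungrasp, clamp, sleep, solve_ik, read_camera, calibration, IKError, job_done, read_clock, read_joint_positions, read_joint_vel, read_effort, read_ee_pos, read_tool_rot, read_force, read_torque, read_width, read_finger_force gives the robot as it stands. Calls block until the motion is done:
- goto(position, orientation): joint-space move of the TCP to a pose.
- move_l(position, ori=None, v=150): straight line of the TCP; ori=None keeps the orientation; v is the mean speed in mm/s.
- move_j(angles): joint-space move.
- ungrasp() and clamp(): open the fingers fully, or close them until they stop; the grip force is fixed at half the most.
- sleep(seconds).
- solve_ik(position, orientation): joint angles nearest the present ones, or None.
- read_camera(name): name is "scene" or "side" or "wrist"; returns the picture (480x640x3 uint8, red, green, blue); there is no depth.
- calibration(name): a dict with "fov_y" (degrees; the focal length in pixels is half the picture's height over the tangent of half this angle, whatever the lens; pixels are square), "cx", "cy" (the principal point, pixels), "D" ([k1, k2, p1, p2, k3] as OpenCV has them; the pictures are not rectified), "rvec" (rotation vector, rad) and "tvec" (3), from world to camera coordinates, as OpenCV has them; the wrist camera has in their place "tool_from_camera" (4x4, takes a point from camera to tool coordinates, whose origin is the TCP and whose axes are the flange's). Camera axes: x right, y down, z forward; pixel columns grow to the right and rows downward; lengths in mm; the calibration is good to about 2 mm. A picture is of the moment at which its call begins: read the wrist's pose just before it. calibration takes no time and is no camera call.
A pose or a line that the arm cannot do raises IKError and nothing moves.
- job_done(): hands the job in; it is judged then, once.
Readings, each from a call of its own:
- read_clock(): time.
- read_joint_positions(): joint angles.
- read_joint_vel(): joint speeds.
- read_effort(): joint torques, N m.
- read_ee_pos(): TCP position.
- read_tool_rot(): TCP orientation.
- read_force(): force on the tool from outside, world axes, zero at the start.
- read_torque(): the same for the moment, N m.
- read_width(): opening from 0.0 (shut) to 1.0 (fully open).
- read_finger_force(): force on a finger pad.
Only numpy, scipy, OpenCV 4.12 (cv2) and the standard library are available. Lean on these libraries where they do the work, as an engineer would, in place of code of your own. Each camera call takes 0.05 s, during which the arm holds its last target. There are 200 camera calls.

## Working session

There is one attempt and no reset: what is moved stays moved. The work goes in short steps, each a Python script; the robot and the scene stay as the last script left them, time stands still between calls to the robot, and variables do not carry over. Pictures are saved under pics/ and viewed, at most 10 in all, crops included, and the job is handed in when it is done.

```bash
mkdir -p pics
python3 - <<'E'
from bench import *
import cv2
for n in("scene","side"):
    cv2.imwrite(f"pics/{n}0.png",read_camera(n)[:,:,::-1]); print(n,calibration(n))
print(read_clock(),read_tool_rot())
E
```

```text
scene {'fov_y': 54.85115575114907, 'cx': 327.93741148563157, 'cy': 239.5345009015099, 'D': array([-0.09608124,  0.        ,  0.        ,  0.        ,  0.        ]), 'rvec': array([ 2.40952813,  0.83893053, -0.2894552 ]), 'tvec': array([-505.83054212, -121.4095283 , 1095.27843747])}
side {'fov_y': 50.51036398467163, 'cx': 309.3513403821059, 'cy': 236.34576143627322, 'D': array([-0.01808824,  0.        ,  0.        ,  0.        ,  0.        ]), 'rvec': array([ 2.14284353, -0.36560468,  0.20996868]), 'tvec': array([-472.2985741 ,  264.61599224,  686.85570923])}
0.1 [-3.13963316e+00 -3.30460147e-04  3.89767331e-01]
```

View pics/scene0.png

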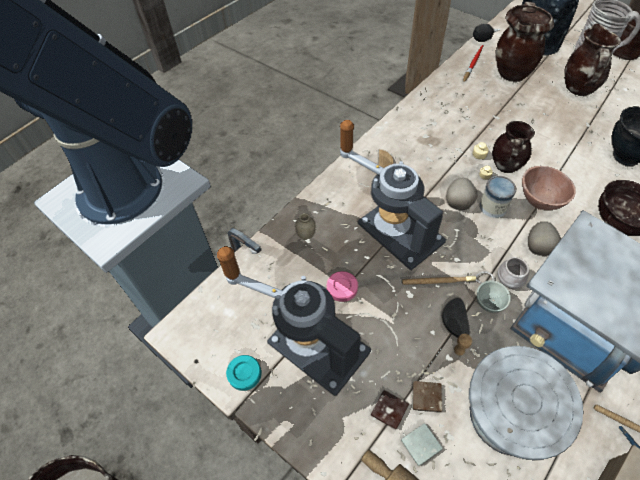

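View pics/side0.png

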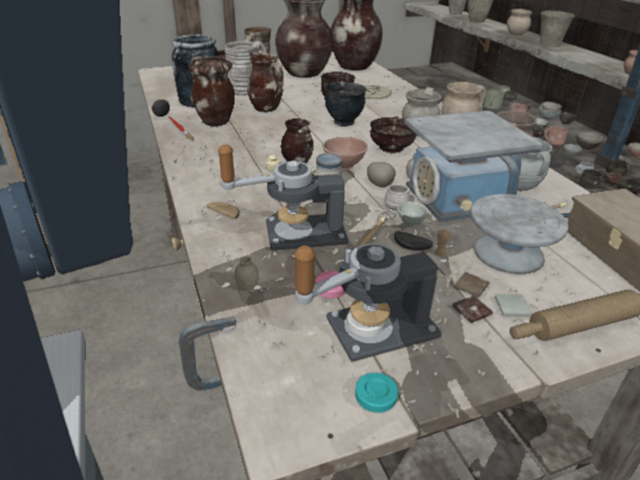

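The side view shows two presses. The near one, at about (372,315), seems to hold a white mould, and the far one, at about (295,225), may only have a bright bed. I'll zoom in on both to check.

Run:
```python
import cv2,numpy as np
a=cv2.imread("pics/side0.png");b=cv2.imread("pics/scene0.png")
f=lambda im,x,y,w,h,s:cv2.resize(im[y:y+h,x:x+w],None,fx=s,fy=s,interpolation=cv2.INTER_CUBIC)
cv2.imwrite("pics/z1.png",np.hstack([f(a,210,130,160,120,2.5),f(a,290,235,160,120,2.5)]))
cv2.imwrite("pics/z2.png",f(b,210,230,180,160,3.5))
cv2.imwrite("pics/z3.png",f(a,280,230,170,130,4.5))
```

```text
(no output)
```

View pics/z1.png

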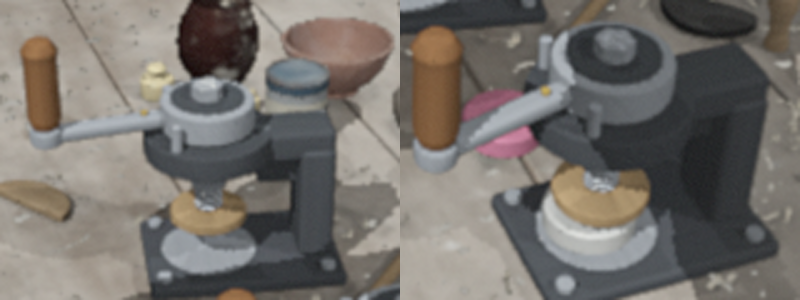

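View pics/z2.png

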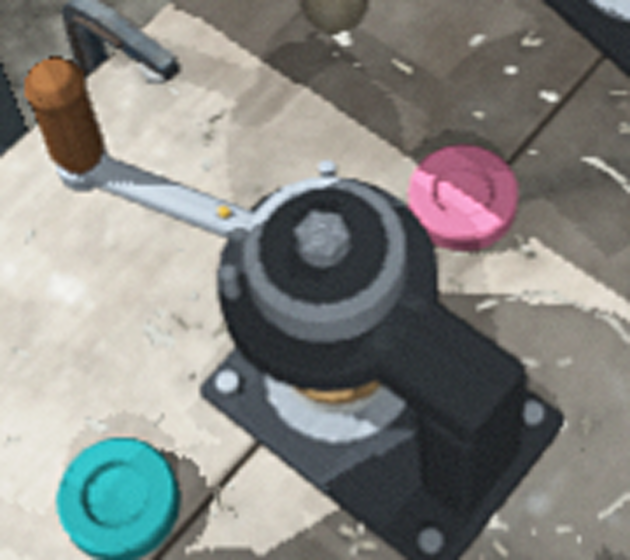

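View pics/z3.png

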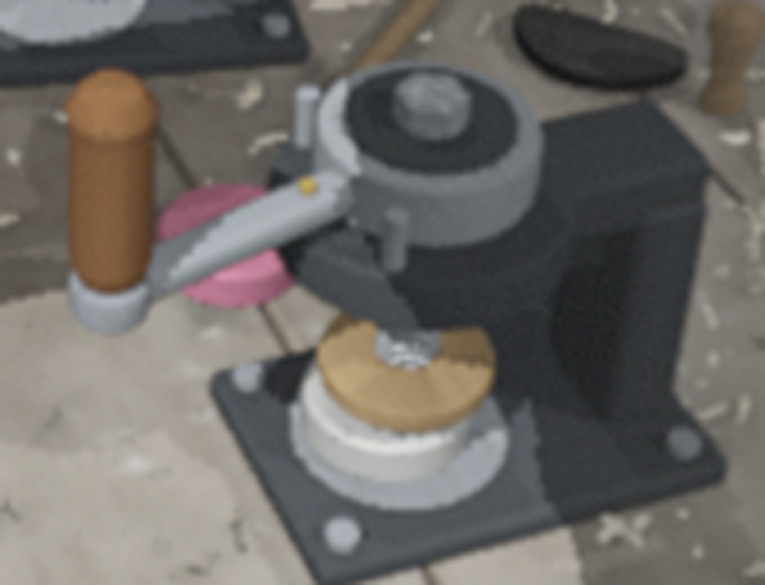

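The near press holds the white mould: in the side view the cream-white disc is at about (372,325), and the far bed is bare metal. I'll triangulate the grip, nut and base bolts.

```bash
cat > geo.py <<'E'
import numpy as np,cv2
from bench import calibration
def cam(n):
    c=calibration(n);f=240/np.tan(np.radians(c["fov_y"]/2))
    K=np.array([[f,0,c["cx"]],[0,f,c["cy"]],[0,0,1.]]);R=cv2.Rodrigues(c["rvec"])[0]
    return K,c["D"],R,np.array(c["tvec"]).reshape(3,1)
def tri(ps,pd):
    P,u=[],[]
    for n,p in(("scene",ps),("side",pd)):
        K,D,R,t=cam(n);u.append(cv2.undistortPoints(np.array([[p]],float),K,D).reshape(2,1));P.append(np.hstack([R,t]))
    X=cv2.triangulatePoints(P[0],P[1],*u).ravel();return X[:3]/X[3]
def ray(n,p,z):
    K,D,R,t=cam(n);d=R.T@np.append(cv2.undistortPoints(np.array([[p]],float),K,D).ravel(),1);c=(-R.T@t).ravel()
    return c+d*(z-c[2])/d[2]
E
python3 - <<'E'
from geo import *
s=lambda x,y:(210+x/3.5,230+y/3.5)
d=lambda x,y:(280+x/4.5,230+y/4.5)
np.set_printoptions(precision=1,suppress=True)
for k,a,b in(("gripmid",s(68,118),d(111,182)),("gripbot",s(82,165),d(110,285)),("nut",s(322,237),d(432,100)),("FR",s(228,382),d(343,535)),("BR",s(430,542),d(685,443))):
    print(k,tri(a,b))
print(ray("scene",s(68,118),187),ray("side",d(111,182),187))
print("BL",ray("scene",s(535,412),14),"FL",ray("side",d(247,377),14),"FR",ray("scene",s(228,382),14),ray("side",d(343,535),14))
E
```

```text
gripmid [479.  -39.9 184.6]
gripbot [479.  -41.2 144.6]
nut [604.   -6.2 163.1]
FR [562.5 -49.1  14.4]
BR [699.7 -49.9  15.3]
[481.1 -41.3 187. ] [477.7 -41.8 187. ]
BL [699.7  38.3  14. ] FL [561.2  37.1  14. ] FR [562.3 -49.   14. ] [562.7 -48.7  14. ]
```

```bash
cat >> geo.py <<'E'
AX=np.array([604.,-6.]);Z=175;DOWN=[np.pi,0,0]
def pt(th,z=Z):
    a=th-0.625;return [AX[0]-130*np.cos(a),AX[1]+130*np.sin(a),z]
E
python3 - <<'E'
from geo import *
from bench import *
p=read_ee_pos();move_l([p[0],p[1],310])
goto(pt(.356,310),DOWN);print(read_clock(),read_ee_pos(),read_joint_positions())
move_l(pt(.356),v=120);f0=read_force();print(f0)
clamp();print(read_width(),read_finger_force(),read_force(),read_clock(),read_ee_pos())
cv2.imwrite("pics/g.png",read_camera("side")[150:390,200:520,::-1].repeat(2,0).repeat(2,1))
E
```

```text
2.8833 [478.94256293 -41.26048513 309.97831902] [-3.18798411e-01  2.35541227e-01  1.67855207e+00 -2.45390881e-04
  1.22722335e+00  1.25292807e+00]
[0.38583885 0.32666096 0.57992463]
0.2900341640759205 57.651117565110326 [-1.05626616  0.16914569  3.26226429] 4.7417 [478.77706638 -40.64936425 175.40419943]
```

View pics/g.png

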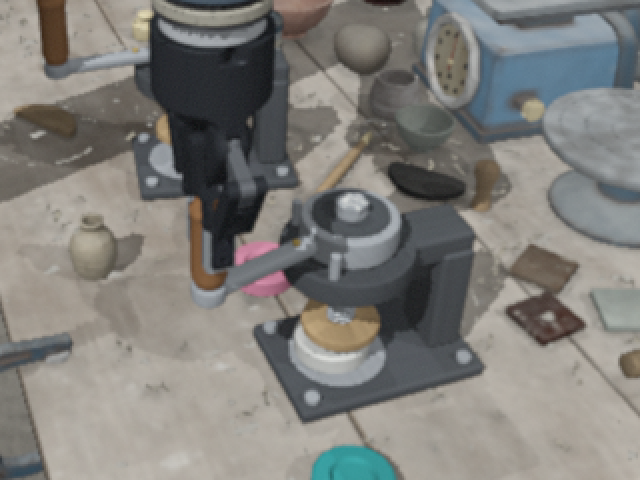

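The side view shows the near finger tip at about (222,255) against the grip at (207,240), so the grip is held, possibly a few mm off centre. I'll start the swing while watching width and force.

```bash
cat >> geo.py <<'E'
def stroke(a,b,n=6,v=110):
    from bench import move_l,read_force,read_width,read_clock,read_ee_pos
    for th in np.linspace(a,b,n+1)[1:]:
        move_l(pt(th),v=v);p=read_ee_pos()
        print(round(th,2),np.round(read_force(),1),round(float(read_width()),3),round(read_clock(),1),np.round(np.array(p)-pt(th),1))
E
python3 - <<'E'
from geo import *
from bench import *
stroke(.356,.78,3)
cv2.imwrite("pics/w.png",read_camera("wrist")[:,:,::-1])
E
```

```text
0.5 [-1.7  0.2  5.5] 0.295 5.1 [0.1 0.3 0.4]
0.64 [-3.  -2.9  6.5] 0.299 5.4 [ 0.2 -0.6  0.4]
0.78 [-2.5 -3.8  7.2] 0.296 5.7 [ 0.1 -0.8  0.4]
```

View pics/w.png

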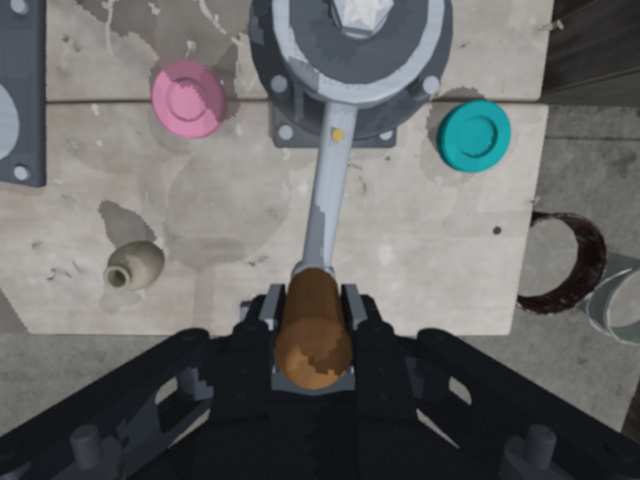

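The wrist view shows the grip centred between the pads at about (314,330), with the wrench following. Forces are small, so I'll finish this stroke and do two full ones.

Run:
```python
from geo import *
from bench import *
stroke(.78,1.2,3)
for i in range(2):
    stroke(1.2,.05); stroke(.05,1.2)
cv2.imwrite("pics/s2.png",cv2.resize(read_camera("side")[235:355,290:450,::-1],None,fx=4.5,fy=4.5,interpolation=cv2.INTER_CUBIC))
```

```text
0.92 [-2.8 -3.   7. ] 0.297 6.1 [-0.1 -0.8  0.4]
1.06 [-2.3 -2.7  8.3] 0.298 6.4 [-0.1 -0.7  0.4]
1.2 [-2.9 -2.9  8.3] 0.296 6.7 [-0.2 -0.6  0.4]
1.01 [-1.4  0.6  6.6] 0.298 7.1 [-0.1 -0.7  0.4]
0.82 [-2.  -0.   7.2] 0.298 7.5 [ 0.  -0.9  0.4]
0.62 [-2.2 -0.2  6.2] 0.295 7.9 [ 0.1 -1.   0.4]
0.43 [-1.3 -1.   7.5] 0.292 8.2 [ 0.3 -1.1  0.4]
0.24 [-1.6 -0.7  7.6] 0.3 8.6 [ 0.5 -1.   0.4]
0.05 [-0.  -0.4  7.4] 0.294 9.0 [ 0.5 -0.7  0.4]
0.24 [-0.9 -3.2  6. ] 0.296 9.4 [ 0.3 -0.5  0.4]
0.43 [-1.5 -4.   7.2] 0.298 9.7 [ 0.2 -0.5  0.4]
0.62 [-1.3 -4.1  6.7] 0.293 10.1 [ 0.1 -0.4  0.4]
0.82 [-1.8 -4.3  8.1] 0.295 10.5 [ 0.1 -0.3  0.4]
1.01 [-2.4 -3.8  8.4] 0.298 10.9 [ 0.1 -0.2  0.4]
1.2 [-2.  -2.6  8.6] 0.294 11.2 [ 0.  -0.3  0.4]
1.01 [-0.7 -0.3  6.5] 0.294 11.6 [ 0.1 -0.3  0.4]
0.82 [-1.4 -0.5  7.6] 0.299 12.0 [ 0.1 -0.4  0.4]
0.62 [-1.1  0.   7.4] 0.296 12.4 [ 0.1 -0.4  0.4]
0.43 [-1.4  0.3  8.1] 0.295 12.7 [ 0.2 -0.5  0.3]
0.24 [-0.7 -0.3  7.9] 0.295 13.1 [ 0.3 -0.6  0.4]
0.05 [-1.  -0.3  8.1] 0.294 13.5 [ 0.4 -0.6  0.4]
0.24 [-1.5 -4.3  6.9] 0.295 13.9 [ 0.3 -0.5  0.4]
0.43 [-1.4 -3.9  7. ] 0.291 14.2 [ 0.2 -0.4  0.4]
0.62 [-2.2 -3.6  7.3] 0.294 14.6 [ 0.1 -0.3  0.4]
0.82 [-1.9 -3.4  7.7] 0.297 15.0 [ 0.1 -0.2  0.3]
1.01 [-1.6 -3.1  8.4] 0.297 15.4 [ 0.1 -0.2  0.4]
1.2 [-1.3 -3.9  9.8] 0.296 15.7 [ 0.  -0.2  0.3]
```

View pics/s2.png

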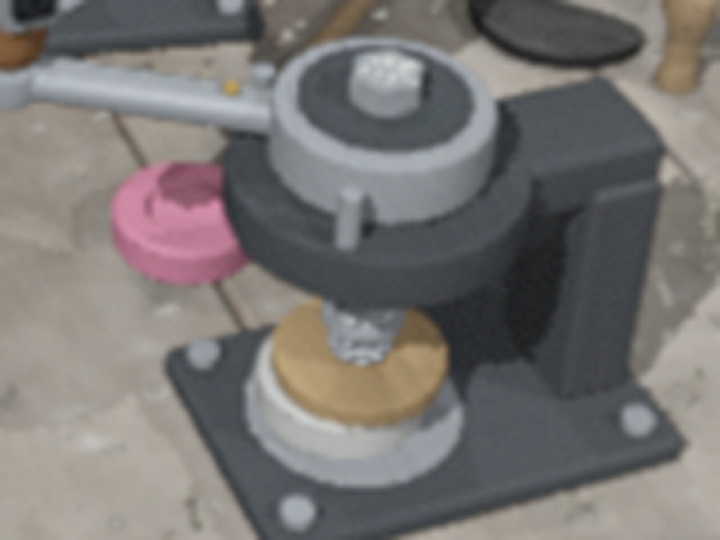

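The screw was driven: about 4 N on the tightening strokes and near 0 on the return. The platen looks to be down on the mould, at about (350,420) in the crop. I'll let go, clear the arm and measure the platen drop against the first picture.

Run:
```python
from geo import *
from bench import *
ungrasp();p=read_ee_pos();move_l([p[0],p[1],310],v=150);goto([420,-200,330],DOWN);print(read_clock(),read_force())
im=read_camera("side")[:,:,::-1].copy();cv2.imwrite("pics/side1.png",im)
a=cv2.imread("pics/side0.png")
# platen drop: track wooden colour mask
def wood(i):
    h=cv2.cvtColor(i,cv2.COLOR_BGR2HSV);m=cv2.inRange(h,(8,70,60),(25,255,255));m[:295]=0;m[345:]=0;m[:,:340]=0;m[:,400:]=0
    y,x=np.nonzero(m);return x.min(),x.max(),np.bincount(x)[340:].tolist()[5:55:5],[int(y[x==c].max()) for c in range(355,388,4)],[int(y[x==c].min()) for c in range(355,388,4)]
print(wood(a));print(wood(im))
K,D,R,t=cam("side")
def pr(P):return cv2.projectPoints(np.array([P],float),R,t,K,D)[0].ravel().round(1)
for z in(12,18,30,36,42,48): print(z,pr([604,-6,z]),pr([604-32,-6,z]),pr([604,-38,z]))
f=lambda i:cv2.resize(i[290:345,335:405],None,fx=5.5,fy=5.5,interpolation=cv2.INTER_CUBIC)
cv2.imwrite("pics/cmp.png",np.hstack([f(a),f(im)]))
```

```text
18.525 [-0.01434646 -0.59770221 -0.66851021]
(np.int64(350), np.int64(389), [0, 3, 19, 22, 14, 13, 14, 21, 18], [318, 321, 323, 324, 325, 324, 323, 321, 317], [300, 301, 302, 312, 313, 311, 303, 303, 304])
(np.int64(351), np.int64(389), [0, 0, 20, 26, 13, 12, 14, 23, 18], [323, 326, 327, 328, 328, 328, 327, 325, 320], [304, 302, 314, 316, 317, 315, 308, 304, 309])
12 [368.3 325.7] [350.7 330.2] [376.8 338.9]
18 [368.6 323.1] [350.9 327.5] [377.1 336.2]
30 [369.2 317.8] [351.4 322.2] [377.8 330.9]
36 [369.5 315.1] [351.6 319.5] [378.1 328.1]
42 [369.8 312.3] [351.8 316.8] [378.4 325.4]
48 [370.1 309.6] [352. 314.] [378.8 322.6]
```

View pics/cmp.png

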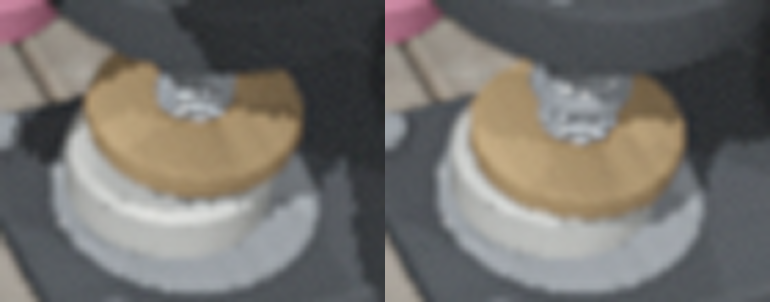

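In the side-by-side crops the platen front edge drops from about y=195 to y=218, which is 9 mm. The screw advanced about 17 mm, so the platen was stopped by the mould with the spring squeezed about 8 mm. The arm is clear, so I'll hand in.

```bash
python3 -c "
from bench import *
print(job_done())"
```

```text
the job is handed in; nothing more can be done
None
```

I closed the loaded press with one part stroke and two full strokes, let go and handed the job in at about 18.5 s; the spring squeeze is an estimated 8 mm (17 mm of screw travel, figured from the strokes, less a 9 mm platen drop measured in the images), not a direct reading.

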